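# Put the wax pot on its warmer and set the thermostat

### The arm

A 6-joint arm with a two-finger parallel gripper is mounted at the origin on a cart in front of the work surface, level with it; the furniture and walls round the work are solid. World frame = base frame: x ahead of the robot, y to its left, z up, the work surface at z = 0. Lengths are in m, angles in degrees, forces in N, time in s.
With the tool pointing down it reaches from about 0.225 to 0.875 m from the base axis. Payload 3.4 kg.
Tool frame: the origin (TCP) lies at the very end of the fingers, on their centre line; the grasp point (between the pads) lies 19 mm behind it; z points along the fingers, y is the line along which they close (so a half turn about z gives the same grasp; the last joint's range is limited). The gripper opens to 85 mm and grips with 20 to 120 N. Pads are 22 mm wide; open, the fingers measure 114 mm over their backs; the gripper's body (76 mm by 85 mm) begins 54 mm behind the grasp point. The pads swing forward as they close: fully open they stand 13 mm farther back than shut.
Start: joints at [57.983, 15.808, 86.224, -0, 77.962, -6.933], TCP at [0.244, 0.521, 0.231] pointing down, gripper open.
Joint ranges: [-165.64, 165.64], [-43.16, 119.46], [12.63, 154.43], [-67.54, 247.53], [6.08, 155.33], [-154.97, 154.97]. Speed limits (degrees/s): [147.25, 147.25, 180, 180, 180, 180].

### API

Orientations are given as [roll, pitch, yaw] about the fixed x, y, z axes, in that order (R = Rz(yaw) Ry(pitch) Rx(roll)).
In Python, from bench import ctrl gives the robot as it stands.
- The arm moves only by the shell command python3 -m handwheel 'ROWS' [OPENING]. ROWS is JSON, a list of rows, each an object of numbers: "tx", "ty", "tz": the shift along the tool's x, y, z as a fraction of full scale; "yaw": the turn about the tool's z as a fraction of full scale. In form: [{"tx": .., "ty": .., "tz": .., "yaw": ..}, ...]. A call has 1 to 10 rows; each row shifts and turns the commanded pose from where the row before left it, along the tool's axes as they then stand; what a row does not reach is not made up. Full scale, the value 1, is 0.04 m for a shift and 0.08 rad for a turn. A row lasts 1/12 s, in which the tool goes at most 41.7 mm and 7.16 degrees, less where a joint would pass 70% of its speed; a pose out of reach is approached as far as the arm can. A call with a number of a shift or a turn outside -1 to 1 is refused whole. A call with a gripper value outside its range is refused whole. OPENING is the opening, from -1 (shut) to 1 (fully open), set as the call begins (- or left out, the last holds). The fingers move at their own pace and stop on an object; the grip force is fixed at half the most. Time passes only in rows, so rows that do not move let the fingers close. It gives the time, the measured TCP pose, the force, the opening and the grip force at its end, in the units of the state.
- ctrl.state(): the state, without advancing time (a new reading comes with each control period).
- ctrl.snapshot(name): name is "scene" or "top" or "wrist"; returns a dict with "pixels" (400x640x3 uint8, red, green, blue), "range_z" (400x640 float32, m along the optical axis (not along the pixel's ray), 0 where there is no reading), "fovy" (degrees; the focal length in pixels is half the picture's height over the tangent of half this angle, whatever the lens; pixels are square), "cx", "cy" (the principal point, pixels), "k1" (the pictures are not rectified: a ray, as slopes to the right and down, at radius r is drawn at 1 + k1 r^2 times it, then the intrinsics apply), "pose" (4x4, takes a point from camera to world coordinates). Camera axes: x right, y down, z forward; pixel columns grow to the right and rows downward; lengths in m; the calibration is good to about 2 mm. A picture is of the moment at which its call begins.
- ctrl.close_job(): hands the job in; it is judged then, once.
The state is a dict: "clock": time; "qpos": joint angles; "dq": joint speeds; "joint_efforts": joint torques, N m; "ee_pos": TCP position; "tool_rot": TCP orientation; "force": force on the tool from outside, world axes, zero at the start; "moment": the same for the moment, N m; "finger_gap": finger opening in m; "grip_force": force on a finger pad.
Only numpy, scipy, OpenCV 4.12 (cv2) and the standard library are available. Lean on these libraries where they do the work, as an engineer would, in place of code of your own. Each camera call takes 0.05 s, during which the arm holds its last target. There are 200 camera calls.

### The job

Get the thread-waxing pot ready for work: carry the steel pot with the wooden handle upright to the green warmer and seat it fully home over the two alignment pegs of the hot plate. Only then turn the black thermostat knob clockwise until its white pointer stands at the red marker on the scale, and let go. Do not shift the red marker, and leave the other things on the bench where they are.

Things in the scene. Friction and masses are not known exactly. Their poses are not given: they have to be found in the camera images.
- warmer: green wax warmer, fixed to the table, 170 (x) x 310 (y) x 95 mm high; origin on the table under its middle, x to its back, y to its left seen from the front, z up. A round hot plate (154 mm across) lies on its left half; its right half (140 mm wide) is a console whose panel slopes down to the front at 24 degrees from level and carries the thermostat
- pot_seat (a point): centre of the hot plate's flat top, 60 mm above the table; axes as the warmer's. Two steel alignment pegs stand on the plate 54 mm either way along its y: 10 mm across with bullet noses, 14 mm high
- wax_pot: loose steel pot, about 0.4 kg, with a cake of wax in it; origin at the centre of its flat underside, z up. It stands on a flat flange 60 (x) x 140 (y) x 6 mm with two 13 mm holes through it, 54 mm either way along y, which fit over the pegs either way round; the pot is 92 mm across and its rim is 74 mm above the underside
- pot_handle (a point): middle of the pot's fixed wooden carrying handle, on the pot's axis 124 mm above its underside; the grip is a bar 16 mm wide (pot x), 74 mm long (pot y) and 20 mm high with free space of 40 mm below it
- thermostat (a joint): angle of the thermostat knob in rad: 0 at the left end stop (off), growing clockwise as seen by someone facing the panel, 5.24 at the right end stop; it stays where it is left and is stiff (about 0.2 N m)
- knob_grip (a point): point on the axis of the black fluted thermostat knob, 28 mm above the scale plate, at the height to grip; it turns with the knob and its z is the knob's axis, pointing out of the panel. The knob is round, 49 mm across and 37 mm high, above a 80 mm wide skirt 5 mm thick
- pointer_tip (a point): tip of the knob's white pointer, 43 mm from the knob's axis, 3 mm above the scale plate; it turns with the knob
- rider (a joint): angle of the red marker on the scale, in rad, counted as the knob's angle: the pointer stands at the marker when the two are equal
- marker_tip (a point): inner tip of the red marker, 43 mm from the knob's axis, 3 mm above the scale plate; the marker is a flat red tab, 7 mm wide and 4 mm high, that reaches from there to 65 mm from the axis and can be pushed along the scale: leave it where it is
- masking_tape: roll of cream masking tape lying flat and loose, 100 mm across, 25 mm high; origin at the centre of its underside; leave it alone
- cream_form: cream moulded saddle form, 29 x 42 x 43 mm, loose; origin at the centre of its underside; leave it alone
- glue_tube: blue and white glue tube lying loose, 20 x 103 x 15 mm; origin at the centre of its underside; leave it alone
There are look-alikes about, which are no part of the job. There is more than one size of the wax_pot; the one meant has the size given above.

How it is judged (in metres and radians):
On the way, in this order (a step that is already met when the one before it is completed fails the run):
1. the pot is seated level on the hot plate with both pegs through its flange (z of wax_pot in the frame of pot_seat below 0.003 m and horizontal distance between wax_pot and pot_seat below 0.005 m and angle between wax_pot's own z axis and vertical below 0.05 rad and angle between the y axis of wax_pot and the y axis of pot_seat, either way round below 0.1 rad), for 0.2 s.
2. the knob's pointer stands at the red marker (distance between pointer_tip and marker_tip below 0.005 m), for 0.2 s.
At the end, for the whole second after the job is handed in: The pot rests level on the hot plate with both pegs through its flange (underside within 3 mm of the plate, centre within 5 mm, flange in line with the pegs within 0.1 rad), and the knob, released and at rest, points at the red marker to within 5 mm at the pointer's tip (about 0.115 rad) (all of step 1 and distance between pointer_tip and marker_tip below 0.005 m and velocity of joint thermostat between -0.05 and 0.05 rad/s and linear speed of wax_pot below 0.02 m/s); the robot touches nothing.
It fails at once if the thermostat is turned up (past 0.7 rad) while the pot is not on the hot plate (value of joint thermostat above 0.7 rad and (z of wax_pot in the frame of pot_seat above 0.03 m or horizontal distance between wax_pot and pot_seat above 0.03 m)).
It fails at once if the pot is tipped by more than 0.6 rad (angle between wax_pot's own z axis and vertical above 0.6 rad).
It fails at once if the red marker is shifted by more than 4 mm along the scale (distance of marker_tip from where it was at the start of the episode above 0.004 m).
It fails at once if another thing on the bench is moved by more than 4 cm (distance of any of masking_tape, cream_form, glue_tube from where it was at the start of the episode above 0.04 m).
It also fails if it takes over 59 s, if anything falls off the work surface, if the arm or the gripper's body presses on something with over 40 N, if the wrist force passes 120 N, or if a joint passes its speed limit or range.

## Working session

There is one attempt and no reset: what is moved stays moved. The work goes in short steps, Python scripts to look and compute and a shell command to move; the robot and the scene stay as the last step left them, time stands still between calls to the robot, and variables do not carry over. Pictures are saved under pics/ and viewed, at most 10 in all, crops included, and the job is handed in when it is done.

```bash
ls; mkdir -p pics; cat > h.py <<'E'
import numpy as np, cv2
from bench import ctrl
def snap(n):
    s=ctrl.snapshot(n); np.savez(f'{n}.npz',**s); return s
def load(n): return dict(np.load(f'{n}.npz'))
def slopes(s,uv):
    H=s['pixels'].shape[0]; f=H/2/np.tan(np.radians(float(s['fovy']))/2)
    K=np.array([[f,0,float(s['cx'])],[0,f,float(s['cy'])],[0,0,1]])
    return cv2.undistortPoints(np.array(uv,float).reshape(-1,1,2),K,np.array([float(s['k1']),0,0,0])).reshape(-1,2)
def world(s,uv,d):  # by range
    p=slopes(s,uv); d=np.broadcast_to(d,len(p)); P=np.c_[p*d[:,None],d]; return P@s['pose'][:3,:3].T+s['pose'][:3,3]
def ray(s,uv):
    p=slopes(s,uv); return s['pose'][:3,3],np.c_[p,np.ones(len(p))]@s['pose'][:3,:3].T
def plane(s,uv,p0,n=(0,0,1)):
    o,d=ray(s,uv); n=np.array(n,float); t=((np.array(p0)-o)@n)/(d@n); return o+d*t[:,None]
def cloud(s):
    h,w=s['range_z'].shape; v,u=np.mgrid[:h,:w]; return world(s,np.c_[u.ravel(),v.ravel()],s['range_z'].ravel()).reshape(h,w,3)
E
python3 - <<'E'
from h import *
a=snap('scene');b=snap('top')
for n,s in(('scene',a),('top',b)):
    cv2.imwrite(f'pics/{n}0.png',s['pixels'][...,::-1]); print(n,s['fovy'],s['cx'],s['cy'],s['k1'],s['pose'].round(3).tolist())
st=ctrl.state(); print(st)
E
```

```text
pics
scene 43.74753309538178 328.3321381826971 200.57404875597763 -0.12059974954252237 [[0.897, -0.305, 0.321, 0.124], [-0.443, -0.61, 0.657, -0.889], [-0.004, -0.731, -0.682, 1.094], [0.0, 0.0, 0.0, 1.0]]
top 52.545057123216345 322.7368448553034 196.90776763943643 -0.09553322385781421 [[-0.021, -0.982, 0.188, 0.342], [-1.0, 0.02, -0.008, 0.04], [0.004, -0.188, -0.982, 1.511], [0.0, 0.0, 0.0, 1.0]]
{'clock': 0.1, 'qpos': array([ 5.79818033e+01,  1.58434140e+01,  8.62861785e+01,  1.10310560e-04,
        7.79615879e+01, -6.93391523e+00]), 'dq': array([-0.04088037, -0.08157581, -0.15422847,  0.04420697, -0.02359829,
        0.05830489]), 'joint_efforts': array([ 1.16835348e-03, -4.17697299e+01, -2.46406156e+01, -1.36202270e-04,
        5.70550736e-03, -2.25654418e-05]), 'ee_pos': array([0.24354499, 0.52037627, 0.23054446]), 'tool_rot': array([-1.79909499e+02, -1.11147750e-02,  1.54915687e+02]), 'force': array([-0.9970635 ,  0.32308268, -1.01111058]), 'moment': array([ 0.00911022, -0.01816792, -0.0194444 ]), 'grip_force': 0.0, 'finger_gap': 0.085480149179878}
```

View pics/scene0.png

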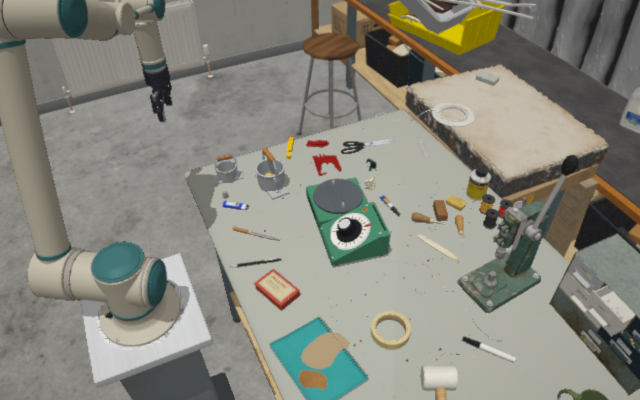

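View pics/top0.png

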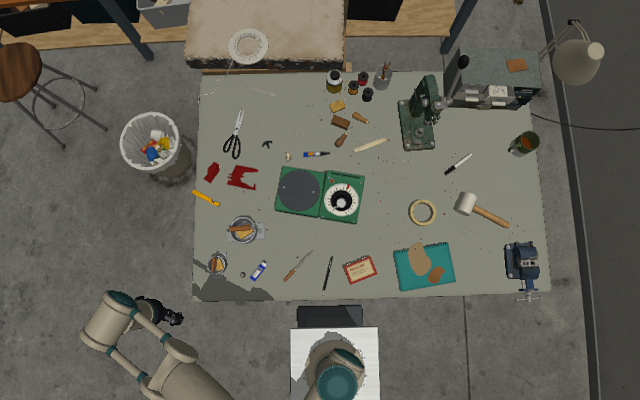

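The scene view shows the pots at (270,175), larger, and (227,170), smaller. In the top view they are at (243,229) and (217,262), and the warmer is at (320,195). Next I'll take a close crop and size them.

```bash
python3 - <<'E'
from h import *
a=load('scene');b=load('top')
c1=cv2.resize(a['pixels'][140:270,200:400],None,fx=4,fy=4,interpolation=cv2.INTER_CUBIC)[:, :800]
cv2.imwrite('pics/c1.png',c1[...,::-1])
c2=cv2.resize(b['pixels'][155:285,195:375],None,fx=4.4,fy=4.4,interpolation=cv2.INTER_CUBIC)
cv2.imwrite('pics/c2.png',c2[...,::-1])
C=cloud(b)
for u,v in((243,229),(217,262),(300,188),(341,201),(240,240),(262,228)): print(u,v,C[v,u].round(3))
for n,s in(('top',b),('scene',a)):
    C=cloud(s); m=(C[...,2]>.015)&(C[...,2]<.3)&(C[...,0]>.2)&(C[...,0]<.75)&(C[...,1]>-.3)&(C[...,1]<.6)
    k,l,st,ce=cv2.connectedComponentsWithStats(m.astype(np.uint8))
    for i in range(1,k):
        if st[i,4]>60:
            P=C[l==i]; print(n,ce[i].round(),st[i,4],P.min(0).round(3),P.max(0).round(3))
E
```

```text
243 229 [0.499 0.305 0.133]
217 262 [0.392 0.421 0.02 ]
300 188 [0.655 0.112 0.056]
341 201 [ 0.595 -0.035  0.103]
240 240 [0.472 0.339 0.008]
262 228 [0.516 0.258 0.005]
top [319. 194.] 3964 [ 0.525 -0.121  0.016] [0.746 0.209 0.112]
top [242. 230.] 475 [0.459 0.27  0.015] [0.55  0.37  0.141]
top [216. 265.] 257 [0.345 0.386 0.015] [0.417 0.451 0.101]
top [360. 270.] 582 [ 0.305 -0.162  0.018] [ 0.403 -0.04   0.036]
scene [168.  98.] 98 [0.253 0.552 0.244] [0.285 0.58  0.3  ]
scene [161. 115.] 110 [0.202 0.448 0.242] [0.239 0.486 0.3  ]
scene [270. 171.] 870 [0.456 0.268 0.015] [0.551 0.372 0.14 ]
scene [226. 167.] 432 [0.348 0.384 0.015] [0.419 0.458 0.1  ]
scene [348. 221.] 4995 [ 0.523 -0.124  0.015] [0.747 0.209 0.108]
scene [277. 288.] 929 [ 0.303 -0.161  0.015] [ 0.404 -0.037  0.034]
scene [275. 346.] 61 [ 0.275 -0.284  0.015] [ 0.294 -0.244  0.02 ]
```

View pics/c1.png

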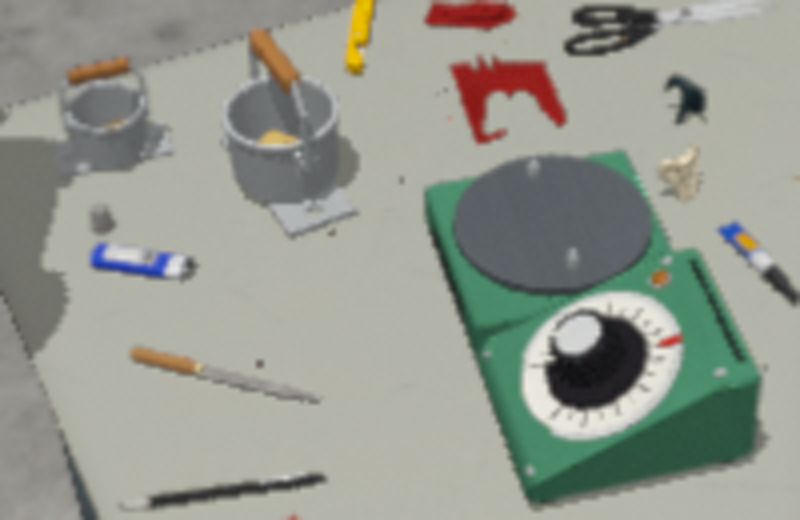

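View pics/c2.png

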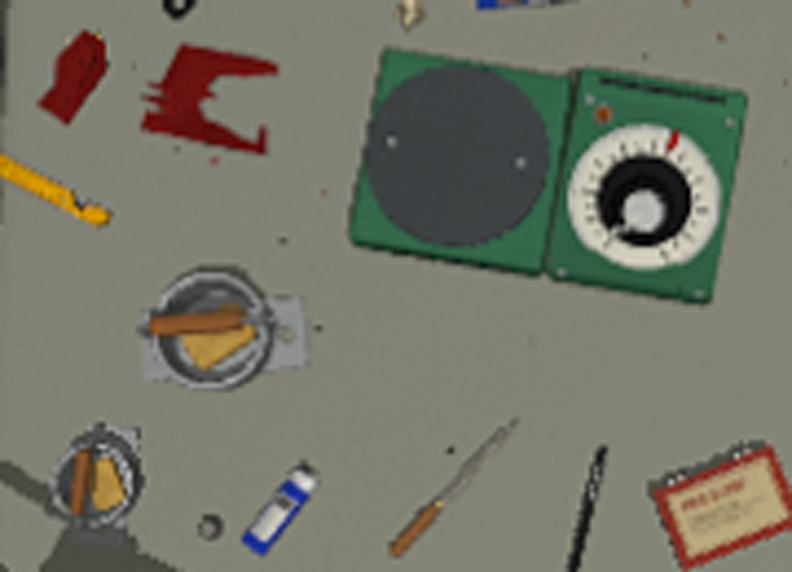

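Larger pot at world (0.50,0.32): about 92 mm across and 134 mm to the top of the handle, which matches the one described. The smaller one at (0.38,0.42) is a decoy. The pegs, the dial and the red marker (scene crop (670,342)) can all be seen. Now the precise measurements.

```bash
cat > meas.py <<'E'
from h import *
def axis2(P):
    c=P.mean(0); w,v=np.linalg.eigh(np.cov((P-c).T)); return c,v[:,-1],w
for n in('scene','top'):
    s=load(n); C=cloud(s); px=s['pixels']; hsv=cv2.cvtColor(px,cv2.COLOR_RGB2HSV); H,S,V=[hsv[...,i].astype(int) for i in range(3)]
    near=lambda x,y,r:np.hypot(C[...,0]-x,C[...,1]-y)<r
    # handle
    m=near(.5,.32,.07)&(C[...,2]>.10)&(H<20)&(S>100)
    vu=np.argwhere(m); P=plane(s,vu[:,::-1],(0,0,.134)); c,d,w=axis2(P[:,:2]); t=(P[:,:2]-c)@d
    rect=cv2.minAreaRect((P[:,:2]*1000).astype(np.float32))
    print(n,'handle',len(P),C[m].mean(0).round(4),'plane134',c.round(4),'yaw',np.degrees(np.arctan2(d[1],d[0])).round(1),np.ptp(t).round(3),rect)
    # rim: points z 0.068..0.08
    m=near(.5,.32,.06)&(abs(C[...,2]-.074)<.004); P=C[m]
    A=np.c_[2*P[:,:2],np.ones(len(P))]; x=np.linalg.lstsq(A,(P[:,:2]**2).sum(1),rcond=None)[0]; print(' rim',len(P),x[:2].round(4),np.sqrt(x[2]+x[:2]@x[:2]).round(4))
    # plate disk: dark grey
    m=near(.655,.115,.1)&(S<70)&(V<120)&(C[...,2]>.05)&(C[...,2]<.068)
    k,l,stt,ce=cv2.connectedComponentsWithStats(m.astype(np.uint8)); i=1+stt[1:,4].argmax(); 
    cn=max(cv2.findContours((l==i).astype(np.uint8),0,1)[0],key=cv2.contourArea)
    P=plane(s,cn.reshape(-1,2),(0,0,.06)); e=cv2.fitEllipse((P[:,:2]*1000).astype(np.float32)); print(' disk',e, C[l==i][:,2].mean().round(4))
    ec=np.array(e[0])/1000
    # pegs: bright within disk
    m=near(ec[0],ec[1],.068)&(V>np.median(V[l==i])+18)&(C[...,2]<.09)
    k,l2,stt,ce=cv2.connectedComponentsWithStats(m.astype(np.uint8),connectivity=8)
    for j in range(1,k):
        if stt[j,4]>=3: print('  peg',ce[j].round(1),stt[j,4],plane(s,[ce[j]],(0,0,.070)).round(4))
    # green outline
    m=(H>60)&(H<95)&(S>90)&near(.63,.045,.25); print(' green top z',np.percentile(C[m][:,2],[5,50,95]).round(3))
    # panel plane: green points with x between and y<0.0
    m2=m&near(.6,-.03,.1)&(C[...,2]>.03); k,l3,stt,ce=cv2.connectedComponentsWithStats(m2.astype(np.uint8))
    P=C[m2]; 
    for _ in range(6):
        c=P.mean(0); nrm=np.linalg.svd(P-c,full_matrices=False)[2][-1]; nrm*=np.sign(nrm[2]); Q=C[m2]; P=Q[abs((Q-c)@nrm)<.003]
    print(' panel',len(P),c.round(4),nrm.round(4),'tilt',np.degrees(np.arccos(nrm[2])).round(1),'yaw to back',np.degrees(np.arctan2(-nrm[1],-nrm[0])).round(1))
    # dial white
    m=(S<50)&(V>170)&near(.6,-.03,.09)
    vu=np.argwhere(m); P=plane(s,vu[:,::-1],c,nrm)
    cn=max(cv2.findContours(m.astype(np.uint8),0,1)[0],key=cv2.contourArea); P=plane(s,cn.reshape(-1,2),c+nrm*.001,nrm)
    ex=np.cross([0,0,1],nrm); ex/=np.linalg.norm(ex); ey=np.cross(nrm,ex)   # ex horizontal, ey uphill
    q=np.c_[(P-c)@ex,(P-c)@ey]; e=cv2.fitEllipse((q*1000).astype(np.float32)); dc=c+ex*e[0][0]/1000+ey*e[0][1]/1000
    print(' dial',dc.round(4),e[1],'ex',ex.round(3),'ey',ey.round(3))
    m=((H<8)|(H>172))&(S>140)&near(.6,-.03,.09); vu=np.argwhere(m)
    P=plane(s,vu[:,::-1],dc+nrm*.004,nrm)-dc; ang=np.degrees(np.arctan2(-(P@ex),P@ey))
    k,l4,stt,ce=cv2.connectedComponentsWithStats(m.astype(np.uint8)); print(' red',[(x.round(0).tolist(),a) for x,a in zip(ce[1:],stt[1:,4])]); 
    r=np.hypot(P@ex,P@ey); ok=(r>.04)&(r<.068); P=P[ok].mean(0); print(' marker ex,ey',P@ex,P@ey,r[ok].min(),r[ok].max(),'ok',ok.sum())
E
python3 meas.py
```

```text
scene handle 79 [0.5009 0.3155 0.1329] plane134 [0.5005 0.3141] yaw 89.6 0.082 ((500.5705871582031, 313.21734619140625), (17.621479034423828, 81.63563537597656), 3.4585072994232178)
 rim 121 [0.5037 0.3198] 0.045
 disk ((647.3021850585938, 115.88522338867188), (147.7506561279297, 152.86013793945312), 97.90812683105469) 0.0605
  peg [332.9 181.4] 11 [[0.6581 0.1706 0.07  ]]
  peg [342.6 203.8] 10 [[0.638  0.0659 0.07  ]]
 green top z [0.023 0.05  0.095]
 panel 521 [ 0.6148 -0.0242  0.0644] [-0.3829  0.0143  0.9237] tilt 22.5 yaw to back -2.1
 dial [ 0.6076 -0.0335  0.0616] (115.82258605957031, 121.2076644897461) ex [-0.037 -0.999  0.   ] ey [ 0.923 -0.035  0.383]
 red [([368.0, 225.0], np.int32(5))]
 marker ex,ey 0.020657076854770834 0.05267936037775931 0.05184677231458591 0.060840039749858646 ok 5
top handle 101 [0.5031 0.3173 0.1329] plane134 [0.503  0.3171] yaw 93.8 0.072 ((502.8349609375, 317.0557556152344), (16.550491333007812, 72.2928237915039), 4.208569049835205)
 rim 109 [0.5036 0.3192] 0.0445
 disk ((648.0805053710938, 118.0773696899414), (148.64828491210938, 150.48031616210938), 134.7985076904297) 0.0602
  peg [283.5 186.5] 4 [[0.6589 0.1711 0.07  ]]
  peg [312.5 191.5] 4 [[0.6382 0.0658 0.07  ]]
 green top z [0.032 0.052 0.096]
 panel 484 [ 0.6169 -0.0347  0.0663] [-0.3742  0.0828  0.9237] tilt 22.5 yaw to back -12.5
 dial [ 0.6072 -0.037   0.0626] (103.81967163085938, 111.05528259277344) ex [-0.216 -0.976  0.   ] ey [ 0.902 -0.2    0.383]
 red [([348.0, 187.0], np.int32(5))]
 marker ex,ey 0.014221980714816491 0.05284644047894222 0.04918268049600178 0.06061719474001227 ok 5
```

```bash
python3 -m handwheel '[{"tx":-0.8,"ty":-0.18},{"tx":-0.8,"ty":-0.18},{"tx":-0.8,"ty":-0.18},{"tx":-0.8,"ty":-0.18},{"tx":-0.8,"ty":-0.18},{"tx":-0.8,"ty":-0.18},{"tx":-0.8,"ty":-0.18},{"tx":-0.8,"ty":-0.18},{"tx":-0.8,"ty":-0.18},{"tx":-0.8,"ty":-0.18}]' 1
python3 -m handwheel '[{"yaw":1},{"yaw":1},{"yaw":1},{"yaw":1},{"yaw":1},{"yaw":1},{"yaw":1}]'
python3 -m handwheel '[{"yaw":1},{"yaw":1},{"yaw":1},{"yaw":1},{"yaw":1},{"yaw":1},{"yaw":0.4},{}]'
python3 - <<'E'
from h import *
s=snap('wrist'); cv2.imwrite('pics/w1.png',s['pixels'][...,::-1]); print(s['fovy'],s['pose'].round(3).tolist())
E
```

```text
62.209870868960216 [[0.424, 0.857, 0.292, 0.168], [0.906, -0.401, -0.138, 0.556], [-0.001, 0.323, -0.946, 0.373], [0.0, 0.0, 0.0, 1.0]]$[0]: bad value
$[0]: bad value
$[0]: bad value
```

View pics/w1.png

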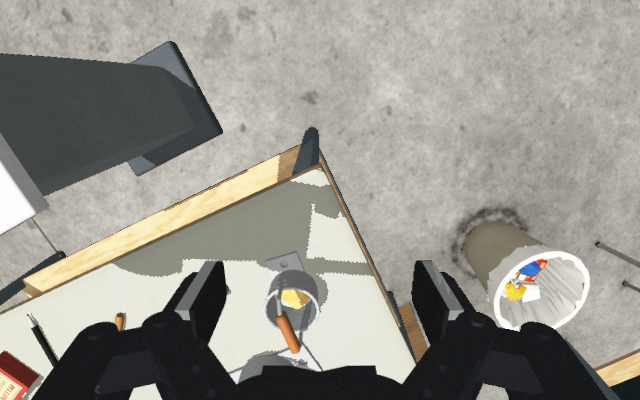

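The moves were refused because every row needs all four keys, so the arm hasn't moved. The picture is from the start pose, with the small pot at (290,305) between the fingers.

```bash
python3 -m handwheel '[{"tx":-0.8,"ty":-0.18,"tz":0,"yaw":0},{"tx":-0.8,"ty":-0.18,"tz":0,"yaw":0},{"tx":-0.8,"ty":-0.18,"tz":0,"yaw":0},{"tx":-0.8,"ty":-0.18,"tz":0,"yaw":0},{"tx":-0.8,"ty":-0.18,"tz":0,"yaw":0},{"tx":-0.8,"ty":-0.18,"tz":0,"yaw":0},{"tx":-0.8,"ty":-0.18,"tz":0,"yaw":0},{"tx":-0.8,"ty":-0.18,"tz":0,"yaw":0},{"tx":-0.8,"ty":-0.18,"tz":0,"yaw":0},{"tx":-0.8,"ty":-0.18,"tz":0,"yaw":0}]' 1
python3 -m handwheel '[{"tx":0,"ty":0,"tz":0,"yaw":1},{"tx":0,"ty":0,"tz":0,"yaw":1},{"tx":0,"ty":0,"tz":0,"yaw":1},{"tx":0,"ty":0,"tz":0,"yaw":1},{"tx":0,"ty":0,"tz":0,"yaw":1},{"tx":0,"ty":0,"tz":0,"yaw":1},{"tx":0,"ty":0,"tz":0,"yaw":1}]'
python3 -m handwheel '[{"tx":0,"ty":0,"tz":0,"yaw":1},{"tx":0,"ty":0,"tz":0,"yaw":1},{"tx":0,"ty":0,"tz":0,"yaw":1},{"tx":0,"ty":0,"tz":0,"yaw":1},{"tx":0,"ty":0,"tz":0,"yaw":1},{"tx":0,"ty":0,"tz":0,"yaw":1},{"tx":0,"ty":0,"tz":0,"yaw":0.4},{"tx":0,"ty":0,"tz":0,"yaw":0}]'
python3 - <<'E'
from h import *
s=snap('wrist'); cv2.imwrite('pics/w2.png',s['pixels'][...,::-1]); print(s['fovy'],s['pose'].round(3).tolist(),ctrl.state()['ee_pos'],ctrl.state()['tool_rot'])
E
```

```text
clock: 0.98
ee_pos: [0.504, 0.3186, 0.231]
tool_rot: [-180.0, -0.0, 154.9]
force: [0.2, 0.6, 0.0]
finger_gap: 0.0853
grip_force: 0.0
clock: 1.57
ee_pos: [0.5029, 0.3198, 0.2309]
tool_rot: [-180.0, -0.0, 122.6]
force: [0.4, 0.5, 0.0]
finger_gap: 0.0854
grip_force: 0.0
clock: 2.23
ee_pos: [0.5029, 0.3198, 0.2309]
tool_rot: [-180.0, 0.0, 93.5]
force: [0.3, -0.2, -0.2]
finger_gap: 0.0855
grip_force: 0.0
62.209870868960216 [[0.998, 0.057, 0.02, 0.498], [0.061, -0.945, -0.322, 0.403], [0.0, 0.322, -0.947, 0.373], [0.0, 0.0, 0.0, 1.0]] [0.50289374 0.31982826 0.23096793] [-1.79962101e+02  1.26802923e-02  9.35404332e+01]
```

View pics/w2.png

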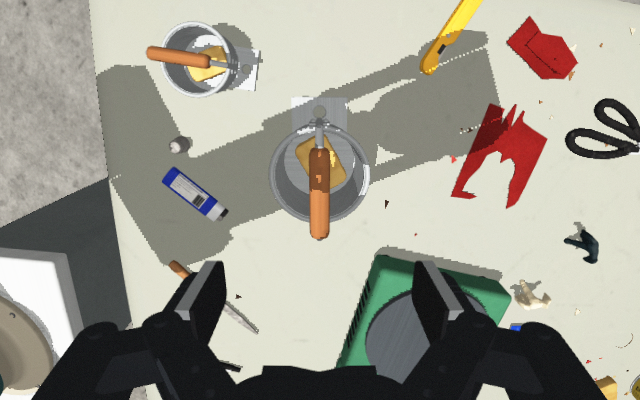

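The large pot is centred at (320,175), with its handle in line with the closing direction's normal. I'll measure the handle and flange from this view.

```bash
cat > pot.py <<'E'
from h import *
s=load('wrist'); C=cloud(s); hsv=cv2.cvtColor(s['pixels'],cv2.COLOR_RGB2HSV); H,S,V=[hsv[...,i].astype(int) for i in range(3)]
m=(C[...,2]>.105)&(C[...,2]<.15)&(H<18)&(S>100)&(np.hypot(C[...,0]-.5,C[...,1]-.32)<.07)
P=C[m]; r=cv2.minAreaRect((P[:,:2]*1000).astype(np.float32)); print('handle',m.sum(),P.mean(0).round(4),P[:,2].max().round(4),r)
m=(abs(C[...,2]-.074)<.004)&(np.hypot(C[...,0]-.5,C[...,1]-.32)<.06); P=C[m]
A=np.c_[2*P[:,:2],np.ones(len(P))]; x=np.linalg.lstsq(A,(P[:,:2]**2).sum(1),rcond=None)[0]; print('rim',len(P),x[:2].round(4),np.sqrt(x[2]+x[:2]@x[:2]).round(4))
# far flange end: light grey-blue vs table
for u,v in((300,105),(340,120),(270,100),(320,112)): print(u,v,hsv[v,u],C[v,u].round(4))
E
python3 pot.py
```

```text
handle 1779 [0.5029 0.3239 0.1325] 0.1357 ((502.8623352050781, 321.1676330566406), (15.851990699768066, 71.93094635009766), 3.830707550048828)
rim 1775 [0.5029 0.3209] 0.0448
300 105 [ 75   4 139] [0.479  0.3802 0.006 ]
340 120 [ 90   3 152] [0.5232 0.3669 0.006 ]
270 100 [ 32  17 226] [0.4459 0.3834 0.0011]
320 112 [ 27  19 133] [ 5.009e-01  3.736e-01 -2.000e-04]
```

```bash
python3 -m handwheel '[{"tx":0.03,"ty":0,"tz":0.6,"yaw":0},{"tx":0,"ty":0,"tz":0.6,"yaw":0},{"tx":0,"ty":0,"tz":0.6,"yaw":0},{"tx":0,"ty":0,"tz":0.6,"yaw":0},{"tx":0,"ty":0,"tz":0.5,"yaw":0},{"tx":0,"ty":0,"tz":0.25,"yaw":0},{"tx":0,"ty":0,"tz":0,"yaw":0}]'
python3 -m handwheel '[{"tx":0,"ty":0,"tz":0,"yaw":0},{"tx":0,"ty":0,"tz":0,"yaw":0},{"tx":0,"ty":0,"tz":0,"yaw":0},{"tx":0,"ty":0,"tz":0,"yaw":0},{"tx":0,"ty":0,"tz":0,"yaw":0},{"tx":0,"ty":0,"tz":0,"yaw":0},{"tx":0,"ty":0,"tz":0,"yaw":0},{"tx":0,"ty":0,"tz":0,"yaw":0}]' -1
python3 -m handwheel '[{"tx":0,"ty":0,"tz":-0.2,"yaw":0},{"tx":0,"ty":0,"tz":-0.5,"yaw":0},{"tx":0,"ty":0,"tz":-0.8,"yaw":0},{"tx":0,"ty":0,"tz":-0.8,"yaw":0},{"tx":0,"ty":0,"tz":-0.5,"yaw":0},{"tx":0,"ty":0,"tz":0,"yaw":0}]'
```

```text
clock: 2.87
ee_pos: [0.5013, 0.3203, 0.1027]
tool_rot: [-179.7, 0.1, 93.5]
force: [0.1, -0.8, -0.2]
finger_gap: 0.0852
grip_force: 0.0
clock: 3.53
ee_pos: [0.5032, 0.3213, 0.1062]
tool_rot: [179.9, -0.0, 93.5]
force: [-2.2, -0.5, 5.7]
finger_gap: 0.0153
grip_force: 59.8
clock: 4.03
ee_pos: [0.5053, 0.3222, 0.2217]
tool_rot: [179.5, -0.2, 93.5]
force: [1.1, 1.4, -5.0]
finger_gap: 0.0151
grip_force: 59.1
```

```bash
python3 -m handwheel '[{"tx":-0.3,"ty":0.2,"tz":0,"yaw":0},{"tx":-0.7,"ty":0.4,"tz":0,"yaw":0},{"tx":-0.7,"ty":0.45,"tz":0,"yaw":0},{"tx":-0.7,"ty":0.45,"tz":0,"yaw":0},{"tx":-0.7,"ty":0.45,"tz":0,"yaw":0},{"tx":-0.7,"ty":0.45,"tz":0,"yaw":0},{"tx":-0.7,"ty":0.45,"tz":0,"yaw":0},{"tx":-0.5,"ty":0.3,"tz":0,"yaw":0},{"tx":-0.29,"ty":0.16,"tz":0,"yaw":0},{"tx":0,"ty":0,"tz":0,"yaw":0}]'
python3 -m handwheel '[{"tx":0,"ty":0,"tz":0,"yaw":0.6},{"tx":0,"ty":0,"tz":0,"yaw":0.9},{"tx":0,"ty":0,"tz":0,"yaw":0.9},{"tx":0,"ty":0,"tz":0,"yaw":0.6},{"tx":0,"ty":0,"tz":0,"yaw":0.23},{"tx":0,"ty":0,"tz":0,"yaw":0},{"tx":0,"ty":0,"tz":0,"yaw":0},{"tx":0,"ty":0,"tz":0,"yaw":0}]'
python3 - <<'E'
from h import *
im=[]
for n in('wrist','top','scene'):
    s=snap(n); im.append(s['pixels'])
st=ctrl.state(); print(st['ee_pos'],st['tool_rot'],st['force'])
a=cv2.resize(im[0],(400,250)); b=cv2.resize(im[1][150:250,240:400],(400,250)); c=cv2.resize(im[2][110:260,250:490],(560,350),interpolation=cv2.INTER_CUBIC)
o=np.zeros((600,800,3),np.uint8); o[:250,:400]=a;o[:250,400:]=b;o[250:,:560]=c
cv2.imwrite('pics/m1.png',o[...,::-1])
E
```

```text
clock: 4.87
ee_pos: [0.6486, 0.1143, 0.214]
tool_rot: [-179.8, 0.1, 93.3]
force: [-0.4, 0.3, -5.2]
finger_gap: 0.0151
grip_force: 59.1
clock: 5.53
ee_pos: [0.6475, 0.1184, 0.2169]
tool_rot: [-179.9, -0.0, 78.8]
force: [0.6, 0.7, -6.0]
finger_gap: 0.0151
grip_force: 59.1
[0.64795826 0.11813542 0.21726386] [-1.79991904e+02 -8.54841251e-03  7.87136213e+01] [ 0.13335642  0.01717572 -4.8886008 ]
```

View pics/m1.png

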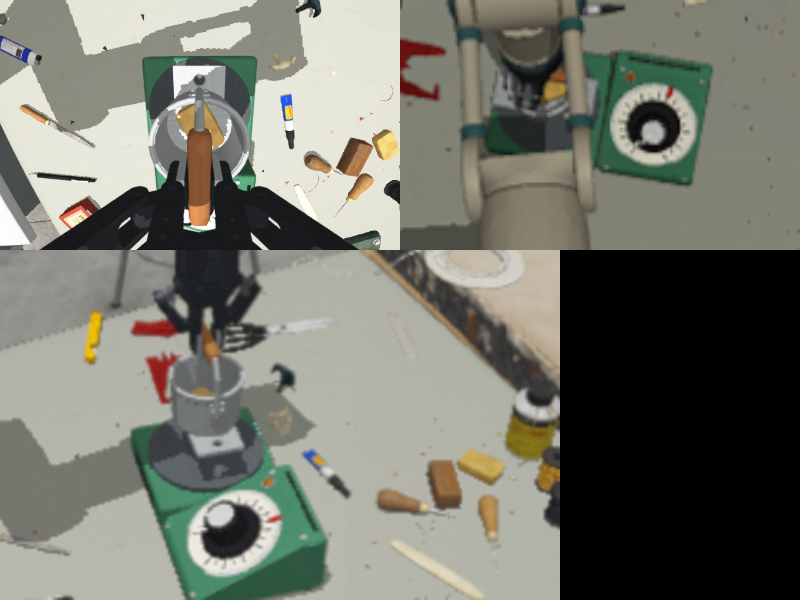

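The pot hangs upright and in line over the plate (wrist view: rim about (200,140), far hole about (200,80)). I'll check its rim centre against the seat.

```bash
python3 - <<'E'
from h import *
for n in('wrist','scene'):
    s=load(n); C=cloud(s); hsv=cv2.cvtColor(s['pixels'],cv2.COLOR_RGB2HSV)
    S=hsv[...,1].astype(int)
    zs=C[...,2]; near=np.hypot(C[...,0]-.648,C[...,1]-.118)
    m=(near<.055)&(near>.038)&(zs>.15)&(zs<.2)&(S<60)
    print(n,'rim z',np.percentile(zs[m],[50,90,97]).round(4))
    z0=np.percentile(zs[m],96); m&=abs(zs-z0)<.004; P=C[m]
    A=np.c_[2*P[:,:2],np.ones(len(P))]; x=np.linalg.lstsq(A,(P[:,:2]**2).sum(1),rcond=None)[0]; print(' rim',len(P),x[:2].round(4),np.sqrt(x[2]+x[:2]@x[:2]).round(4))
    # flange points
    m=(near<.085)&(near>.05)&(zs>.105)&(zs<.128)&(S<60); P=C[m]
    if len(P)>20: print(' flange',len(P),P[:,2].mean().round(4),cv2.minAreaRect((P[:,:2]*1000).astype(np.float32)))
    # handle
    m=(near<.06)&(hsv[...,0]<18)&(S>100)&(zs>.225)&(zs<.26); P=C[m]
    if len(P)>20: print(' handle',P.mean(0).round(4),cv2.minAreaRect((P[:,:2]*1000).astype(np.float32)))
    # plate
    m=(near<.074)&(zs>.055)&(zs<.066); print(' plate z',m.sum(),np.median(zs[m]).round(4))
E
```

```text
wrist rim z [0.1822 0.1846 0.1852]
 rim 3489 [0.6474 0.1184] 0.0446
 flange 2434 0.1162 ((657.7296142578125, 172.2828826904297), (29.206798553466797, 60.605926513671875), 80.04906463623047)
 handle [0.6485 0.1237 0.243 ] ((647.4763793945312, 118.2922592163086), (72.55339813232422, 16.875198364257812), 79.64144134521484)
 plate z 4563 0.0597
scene rim z [0.17   0.1852 0.1877]
 rim 101 [0.6479 0.1164] 0.0454
 flange 131 0.1168 ((637.0346069335938, 60.59467697143555), (31.547792434692383, 60.920345306396484), 76.96028137207031)
 handle [0.644  0.1026 0.2437] ((647.0322875976562, 111.31510925292969), (65.21337127685547, 14.624407768249512), 74.70002746582031)
 plate z 804 0.0606
```

```bash
python3 -m handwheel '[{"tx":0,"ty":0.02,"tz":0.2,"yaw":0.1},{"tx":0,"ty":0,"tz":0.3,"yaw":0},{"tx":0,"ty":0,"tz":0.2,"yaw":0},{"tx":0,"ty":0,"tz":0.15,"yaw":0},{"tx":0,"ty":0,"tz":0.05,"yaw":0},{"tx":0,"ty":0,"tz":0,"yaw":0},{"tx":0,"ty":0,"tz":0,"yaw":0}]'
python3 -m handwheel '[{"tx":0,"ty":0,"tz":0.1,"yaw":0},{"tx":0,"ty":0,"tz":0.05,"yaw":0},{"tx":0,"ty":0,"tz":0,"yaw":0},{"tx":0,"ty":0,"tz":0,"yaw":0}]'
python3 -m handwheel '[{"tx":0,"ty":0,"tz":0.05,"yaw":0},{"tx":0,"ty":0,"tz":0.05,"yaw":0},{"tx":0,"ty":0,"tz":0,"yaw":0},{"tx":0,"ty":0,"tz":0,"yaw":0}]'
```

```text
clock: 6.27
ee_pos: [0.6491, 0.1178, 0.1814]
tool_rot: [180.0, -0.0, 78.2]
force: [-0.3, 0.1, -5.3]
finger_gap: 0.015
grip_force: 59.1
clock: 6.6
ee_pos: [0.6488, 0.1178, 0.1753]
tool_rot: [-180.0, -0.0, 78.2]
force: [-0.9, -0.9, -6.2]
finger_gap: 0.0152
grip_force: 59.1
clock: 6.93
ee_pos: [0.6487, 0.1178, 0.1711]
tool_rot: [-180.0, 0.0, 78.2]
force: [-0.9, -0.2, -5.4]
finger_gap: 0.0147
grip_force: 59.1
```

```bash
python3 -m handwheel '[{"tx":0,"ty":0,"tz":0.05,"yaw":0},{"tx":0,"ty":0,"tz":0.05,"yaw":0},{"tx":0,"ty":0,"tz":0.03,"yaw":0},{"tx":0,"ty":0,"tz":0,"yaw":0},{"tx":0,"ty":0,"tz":0,"yaw":0}]'
python3 -m handwheel '[{"tx":0,"ty":0,"tz":0.03,"yaw":0},{"tx":0,"ty":0,"tz":0,"yaw":0},{"tx":0,"ty":0,"tz":0,"yaw":0}]'
```

```text
clock: 7.35
ee_pos: [0.6488, 0.1179, 0.1663]
tool_rot: [-180.0, -0.0, 78.2]
force: [-1.6, 0.7, -3.6]
finger_gap: 0.015
grip_force: 59.5
clock: 7.6
ee_pos: [0.6488, 0.1179, 0.1663]
tool_rot: [179.9, -0.0, 78.2]
force: [-3.6, 0.3, 5.7]
finger_gap: 0.0149
grip_force: 60.7
```

```bash
python3 -m handwheel '[{"tx":0,"ty":0,"tz":0,"yaw":0},{"tx":0,"ty":0,"tz":0,"yaw":0},{"tx":0,"ty":0,"tz":0,"yaw":0},{"tx":0,"ty":0,"tz":0,"yaw":0},{"tx":0,"ty":0,"tz":0,"yaw":0},{"tx":0,"ty":0,"tz":0,"yaw":0}]' 1
python3 -m handwheel '[{"tx":0,"ty":0,"tz":-0.3,"yaw":0},{"tx":0,"ty":0,"tz":-0.6,"yaw":0},{"tx":0,"ty":0,"tz":-0.8,"yaw":0},{"tx":0,"ty":0,"tz":-0.8,"yaw":0},{"tx":0,"ty":0,"tz":-0.5,"yaw":0},{"tx":-0.2,"ty":0,"tz":0,"yaw":0}]'
python3 -m handwheel '[{"tx":-0.5,"ty":0,"tz":0,"yaw":0},{"tx":-0.7,"ty":-0.05,"tz":0,"yaw":0},{"tx":-0.7,"ty":-0.05,"tz":0,"yaw":0},{"tx":-0.7,"ty":-0.05,"tz":0,"yaw":0},{"tx":-0.7,"ty":0,"tz":0,"yaw":0},{"tx":-0.4,"ty":0,"tz":0,"yaw":0},{"tx":0,"ty":0,"tz":0,"yaw":0},{"tx":0,"ty":0,"tz":0,"yaw":0}]'
cat > knob.py <<'E'
from h import *
s=snap('wrist'); st=ctrl.state(); print(st['ee_pos'],st['tool_rot'])
C=cloud(s); px=s['pixels']
wy=-11.0; cw,sw=np.cos(np.radians(wy)),np.sin(np.radians(wy)); f=np.array([cw,sw,0]); l=np.array([-sw,cw,0])
t=np.radians(24); n=np.array([0,0,1])*np.cos(t)-f*np.sin(t); up=np.cross(n,-l); up*=np.sign(up[2])
# pot
z=C[...,2]; near=np.hypot(C[...,0]-.648,C[...,1]-.118); m=(near<.055)&(near>.035)&(abs(z-.134)<.004); P=C[m]
if len(P)>50:
    A=np.c_[2*P[:,:2],np.ones(len(P))]; x=np.linalg.lstsq(A,(P[:,:2]**2).sum(1),rcond=None)[0]; print('pot rim',len(P),x[:2].round(4),np.sqrt(x[2]+x[:2]@x[:2]).round(4),P[:,2].mean().round(4))
hsv=cv2.cvtColor(px,cv2.COLOR_RGB2HSV); H,S,V=[hsv[...,i].astype(int) for i in range(3)]
nd=np.hypot(C[...,0]-.607,C[...,1]+.035)
# dial: white, plane fit
m=(nd<.07)&(S<60)&(V>150)&(z<.1); cn=max(cv2.findContours(m.astype(np.uint8),0,1)[0],key=cv2.contourArea)
P=C[m]; p0=np.median((P@n)); print('dial plane n.p',p0.round(4),'fit',end=' ')
c=P.mean(0); Q=P[abs((P-c)@n)<.004]; c=Q.mean(0); nn=np.linalg.svd(Q-c,full_matrices=False)[2][-1]; nn*=np.sign(nn[2]); print(nn.round(3),'model',n.round(3))
hull=cv2.convexHull(cn).reshape(-1,2); P=plane(s,hull,n*p0,n); q=np.c_[P@(-l),P@up]
e=cv2.fitEllipse((q*1000).astype(np.float32)); d0=-l*e[0][0]/1000+up*e[0][1]/1000+n*p0; print('dial centre',d0.round(4),e)
# knob top from range
h=(C-d0)@n; a=(C-d0)@(-l); b=(C-d0)@up; m=(h>.033)&(h<.041)&(np.hypot(a,b)<.03)
r=cv2.minEnclosingCircle((np.c_[a[m],b[m]]*1000).astype(np.float32)); print('knob top',m.sum(),np.median(h[m]).round(4),r)
# rectified face picture: 160mm square
g=np.linspace(-.08,.08,480); X,Y=np.meshgrid(g,-g); W=d0+X[...,None]*(-l)+Y[...,None]*up+n*.003
R=s['pose'][:3,:3]; pc=(W-s['pose'][:3,3])@R; xy=pc[...,:2]/pc[...,2:]; rr=(xy**2).sum(-1,keepdims=True); xy=xy*(1+float(s['k1'])*rr); F=200/np.tan(np.radians(float(s['fovy']))/2)
rec=cv2.remap(px,(xy[...,0]*F+float(s['cx'])).astype(np.float32),(xy[...,1]*F+float(s['cy'])).astype(np.float32),1)
hr=cv2.cvtColor(rec,cv2.COLOR_RGB2HSV).astype(int); rad=np.hypot(X,Y); th=np.degrees(np.arctan2(X,Y))  # clockwise from 12
m=((hr[...,0]<8)|(hr[...,0]>172))&(hr[...,1]>140)&(rad>.04)&(rad<.067); print('marker deg cw from 12',th[m].mean().round(2),'r',rad[m].min().round(4),rad[m].max().round(4),m.sum())
m=(hr[...,1]<60)&(hr[...,2]>140)&(rad>.030)&(rad<.0385)
k,lb,stt,ce=cv2.connectedComponentsWithStats(m.astype(np.uint8))
for i in range(1,k):
    if stt[i,4]>15: mm=lb==i; print('white on skirt',stt[i,4],np.degrees(np.arctan2(X[mm].mean(),Y[mm].mean())).round(1),rad[mm].min().round(4),rad[mm].max().round(4))
import sys
if len(sys.argv)>1: cv2.imwrite(sys.argv[1],np.hstack([rec,cv2.resize(px[:, 160:480],(320,400))[:400] if 0 else cv2.copyMakeBorder(cv2.resize(px,(320,200)),0,280,0,0,0)])[...,::-1])
E
python3 knob.py pics/k1.png
```

```text
clock: 8.1
ee_pos: [0.6491, 0.1178, 0.1648]
tool_rot: [180.0, -0.0, 78.2]
force: [-0.6, -1.0, -0.1]
finger_gap: 0.085
grip_force: 0.0
clock: 8.6
ee_pos: [0.6499, 0.1113, 0.2908]
tool_rot: [179.4, -0.2, 78.3]
force: [0.4, 0.5, 0.9]
finger_gap: 0.0851
grip_force: 0.0
clock: 9.27
ee_pos: [0.6107, -0.0345, 0.2842]
tool_rot: [-179.9, -0.0, 78.1]
force: [-0.8, 0.3, -0.5]
finger_gap: 0.0855
grip_force: 0.0
[ 0.61097823 -0.03354909  0.28431608] [-1.79950390e+02 -5.22387906e-02  7.81866122e+01]
pot rim 1164 [0.6479 0.1155] 0.0441 0.133
dial plane n.p -0.1856 fit [-0.398  0.077  0.914] model [-0.399  0.078  0.914]
dial centre [ 0.6065 -0.0373  0.0651] ((-79.0790786743164, 576.8949584960938), (122.51188659667969, 124.83222961425781), 84.38682556152344)
knob top 1396 0.0367 ((-0.23590129613876343, -1.7862579822540283), 24.315507888793945)
marker deg cw from 12 15.25 r 0.0439 0.0626 963
white on skirt 140 57.0 0.0379 0.0385
white on skirt 2659 155.7 0.03 0.0385
white on skirt 212 -148.8 0.0321 0.0385
```

View pics/k1.png

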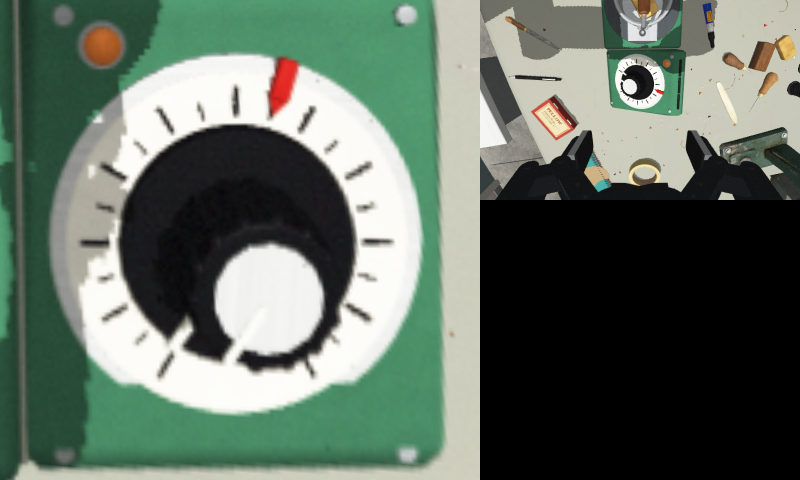

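The pot is seated (rim at 0.133 m, with 0.134 expected). The pointer, at rectified (185,335), is at the off stop. The marker, at (270,118), stands 15.5° clockwise of 12, so about 165° of turn is needed. I'll ratchet with the fingers closing roughly along the warmer's y, ±25° per stroke.

```bash
python3 -m handwheel '[{"tx":-0.11,"ty":-0.4,"tz":0,"yaw":0},{"tx":0,"ty":0,"tz":0,"yaw":1},{"tx":0,"ty":0,"tz":0,"yaw":1},{"tx":0,"ty":0,"tz":0,"yaw":1},{"tx":0,"ty":0,"tz":0,"yaw":1},{"tx":0,"ty":0,"tz":0,"yaw":1},{"tx":0,"ty":0,"tz":0,"yaw":1},{"tx":0,"ty":0,"tz":0,"yaw":1},{"tx":0,"ty":0,"tz":0,"yaw":1}]' 0.6
python3 -m handwheel '[{"tx":0,"ty":0,"tz":0.5,"yaw":1},{"tx":0,"ty":0,"tz":0.8,"yaw":1},{"tx":0,"ty":0,"tz":0.8,"yaw":1},{"tx":0,"ty":0,"tz":0.8,"yaw":1},{"tx":0,"ty":0,"tz":0.7,"yaw":1},{"tx":0,"ty":0,"tz":0.4,"yaw":1},{"tx":0,"ty":0,"tz":0,"yaw":0},{"tx":0,"ty":0,"tz":0,"yaw":0}]'
python3 -c "
from bench import ctrl; print(ctrl.state()['ee_pos'],ctrl.state()['tool_rot'],ctrl.state()['qpos'])"
```

```text
clock: 10.07
ee_pos: [0.5948, -0.0331, 0.2845]
tool_rot: [-180.0, -0.0, 41.4]
force: [0.8, 0.4, -0.0]
finger_gap: 0.0683
grip_force: 0.0
clock: 10.73
ee_pos: [0.5944, -0.0335, 0.1241]
tool_rot: [-179.9, 0.1, 14.3]
force: [-0.1, -0.2, 0.5]
finger_gap: 0.068
grip_force: 0.0
[ 0.59436005 -0.03352801  0.12409182] [-1.79928993e+02  9.76231205e-02  1.42535115e+01] [-9.93861815e+00  2.19647195e+01  9.29542714e+01  2.72809400e-02
  6.51991594e+01  6.57964618e+01]
```

```bash
python3 -m handwheel '[{"tx":0,"ty":0.02,"tz":0.4,"yaw":0},{"tx":0,"ty":0,"tz":0.4,"yaw":0},{"tx":0,"ty":0,"tz":0.25,"yaw":0},{"tx":0,"ty":0,"tz":0.12,"yaw":0},{"tx":0,"ty":0,"tz":0,"yaw":0},{"tx":0,"ty":0,"tz":0,"yaw":0}]'
python3 -m handwheel '[{"tx":0,"ty":0,"tz":0,"yaw":0},{"tx":0,"ty":0,"tz":0,"yaw":0},{"tx":0,"ty":0,"tz":0,"yaw":0},{"tx":0,"ty":0,"tz":0,"yaw":0},{"tx":0,"ty":0,"tz":0,"yaw":0},{"tx":0,"ty":0,"tz":0,"yaw":0}]' -1
python3 -m handwheel '[{"tx":0,"ty":0,"tz":0,"yaw":0.5},{"tx":0,"ty":0,"tz":0,"yaw":0.8},{"tx":0,"ty":0,"tz":0,"yaw":0.8},{"tx":0,"ty":0,"tz":0,"yaw":0.8},{"tx":0,"ty":0,"tz":0,"yaw":0.8},{"tx":0,"ty":0,"tz":0,"yaw":0.8},{"tx":0,"ty":0,"tz":0,"yaw":0}]'
python3 - <<'E'
from h import *
st=ctrl.state(); print(st['ee_pos'],st['tool_rot'],st['force'],st['moment'])
s=snap('scene'); im=cv2.resize(s['pixels'][160:280,290:410],(480,480),interpolation=cv2.INTER_CUBIC)
w=snap('wrist')['pixels'][150:400,120:520]; o=np.zeros((480,800,3),np.uint8); o[:,:480]=im; o[:200,480:]=cv2.resize(w,(320,200)); cv2.imwrite('pics/t1.png',o[...,::-1])
E
```

```text
clock: 11.23
ee_pos: [0.5955, -0.0354, 0.0789]
tool_rot: [180.0, -0.1, 14.1]
force: [0.3, -0.5, -0.5]
finger_gap: 0.0683
grip_force: 0.0
clock: 11.73
ee_pos: [0.5954, -0.0345, 0.0801]
tool_rot: [-179.9, -0.2, 14.0]
force: [-0.9, 3.1, 6.0]
finger_gap: 0.048
grip_force: 59.7
clock: 12.32
ee_pos: [0.5955, -0.0349, 0.0803]
tool_rot: [-179.9, -0.1, -6.7]
force: [-1.8, 2.2, 6.7]
finger_gap: 0.0468
grip_force: 62.3
[ 0.5954737  -0.03488813  0.08029825] [-1.79935502e+02 -1.44852658e-01 -6.69772494e+00] [-1.75824963  2.23713549  6.71119866] [ 0.30449026  0.22380096 -0.16764059]
```

View pics/t1.png

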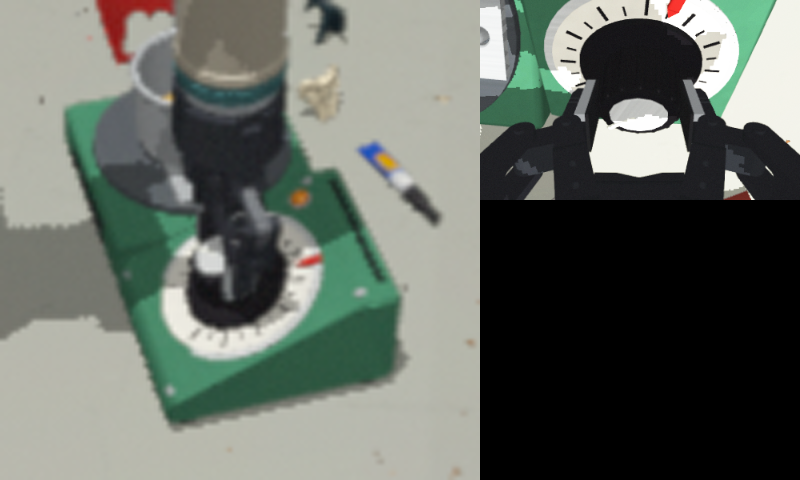

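Good grip on the knob, marker untouched at (308,262). Finish this stroke, wind back in the open, then a second stroke.

```bash
python3 -m handwheel '[{"tx":0,"ty":0,"tz":0,"yaw":0.8},{"tx":0,"ty":0,"tz":0,"yaw":0.8},{"tx":0,"ty":0,"tz":0,"yaw":0.8},{"tx":0,"ty":0,"tz":0,"yaw":0.8},{"tx":0,"ty":0,"tz":0,"yaw":0.8},{"tx":0,"ty":0,"tz":0,"yaw":0.8},{"tx":0,"ty":0,"tz":0,"yaw":0.8},{"tx":0,"ty":0,"tz":0,"yaw":0.8},{"tx":0,"ty":0,"tz":0,"yaw":0}]'
python3 -m handwheel '[{"tx":0,"ty":0,"tz":0,"yaw":0},{"tx":0,"ty":0,"tz":0,"yaw":0},{"tx":0,"ty":0,"tz":0,"yaw":0},{"tx":0,"ty":0,"tz":0,"yaw":0},{"tx":0,"ty":0,"tz":0,"yaw":0}]' 0.6
python3 - <<'E'
from h import *
s=snap('wrist'); cv2.imwrite('pics/t2.png',s['pixels'][...,::-1])
E
python3 -m handwheel '[{"tx":0,"ty":0,"tz":0,"yaw":-0.5},{"tx":0,"ty":0,"tz":0,"yaw":-1},{"tx":0,"ty":0,"tz":0,"yaw":-1},{"tx":0,"ty":0,"tz":0,"yaw":-1},{"tx":0,"ty":0,"tz":0,"yaw":-1},{"tx":0,"ty":0,"tz":0,"yaw":-1},{"tx":0,"ty":0,"tz":0,"yaw":-1},{"tx":0,"ty":0,"tz":0,"yaw":-1},{"tx":0,"ty":0,"tz":0,"yaw":-1},{"tx":0,"ty":0,"tz":0,"yaw":-1}]'
python3 -m handwheel '[{"tx":0,"ty":0,"tz":0,"yaw":-1},{"tx":0,"ty":0,"tz":0,"yaw":-0.4},{"tx":0,"ty":0,"tz":0,"yaw":0},{"tx":0,"ty":0,"tz":0,"yaw":0}]'
```

```text
clock: 13.17
ee_pos: [0.5968, -0.0354, 0.0798]
tool_rot: [-179.8, -0.2, -35.9]
force: [-0.8, -2.8, 3.7]
finger_gap: 0.0469
grip_force: 84.4
clock: 13.58
ee_pos: [0.5946, -0.0354, 0.0778]
tool_rot: [180.0, 0.0, -35.9]
force: [0.9, -0.2, 0.1]
finger_gap: 0.0685
grip_force: 0.0
clock: 14.47
ee_pos: [0.5947, -0.0354, 0.0779]
tool_rot: [-180.0, 0.0, 7.9]
force: [-0.5, -0.4, -0.5]
finger_gap: 0.0684
grip_force: 0.0
clock: 14.8
ee_pos: [0.5947, -0.0355, 0.0779]
tool_rot: [-180.0, 0.0, 14.0]
force: [-0.5, 0.3, 0.5]
finger_gap: 0.0683
grip_force: 0.0
```

View pics/t2.png

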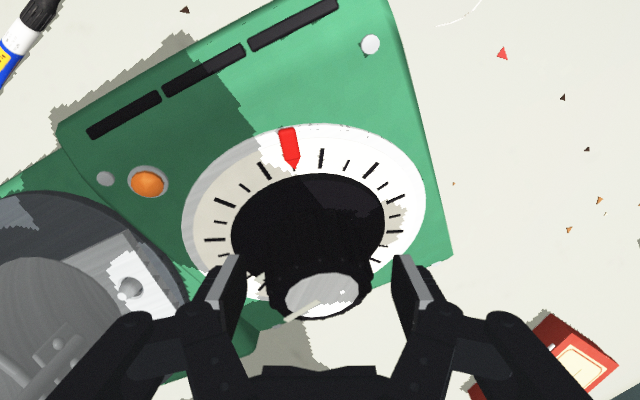

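The pot's peg shows through the flange at (130,288). The line on the knob top, at (302,310), has turned with the stroke. Now stroke 2.

```bash
python3 -m handwheel '[{"tx":0,"ty":0,"tz":0,"yaw":0},{"tx":0,"ty":0,"tz":0,"yaw":0},{"tx":0,"ty":0,"tz":0,"yaw":0},{"tx":0,"ty":0,"tz":0,"yaw":0},{"tx":0,"ty":0,"tz":0,"yaw":0}]' -1
python3 -m handwheel '[{"tx":0,"ty":0,"tz":0,"yaw":0.5},{"tx":0,"ty":0,"tz":0,"yaw":0.8},{"tx":0,"ty":0,"tz":0,"yaw":0.8},{"tx":0,"ty":0,"tz":0,"yaw":0.8},{"tx":0,"ty":0,"tz":0,"yaw":0.8},{"tx":0,"ty":0,"tz":0,"yaw":0.8},{"tx":0,"ty":0,"tz":0,"yaw":0.8},{"tx":0,"ty":0,"tz":0,"yaw":0.8},{"tx":0,"ty":0,"tz":0,"yaw":0.8},{"tx":0,"ty":0,"tz":0,"yaw":0.8}]'
python3 -m handwheel '[{"tx":0,"ty":0,"tz":0,"yaw":0.8},{"tx":0,"ty":0,"tz":0,"yaw":0.8},{"tx":0,"ty":0,"tz":0,"yaw":0.8},{"tx":0,"ty":0,"tz":0,"yaw":0.8},{"tx":0,"ty":0,"tz":0,"yaw":0}]'
python3 -m handwheel '[{"tx":0,"ty":0,"tz":0,"yaw":0},{"tx":0,"ty":0,"tz":0,"yaw":0},{"tx":0,"ty":0,"tz":0,"yaw":0},{"tx":0,"ty":0,"tz":0,"yaw":0}]' 0.6
python3 -m handwheel '[{"tx":0,"ty":0,"tz":-0.5,"yaw":-1},{"tx":0,"ty":0,"tz":-1,"yaw":-1},{"tx":0,"ty":0,"tz":-1,"yaw":-1},{"tx":0,"ty":0,"tz":-1,"yaw":-1},{"tx":0,"ty":0,"tz":-0.5,"yaw":-1},{"tx":0,"ty":0,"tz":0,"yaw":-1},{"tx":0,"ty":0,"tz":0,"yaw":-1},{"tx":0,"ty":0,"tz":0,"yaw":-1},{"tx":0,"ty":0,"tz":0,"yaw":-1},{"tx":0,"ty":0,"tz":0,"yaw":-1}]' 
python3 -m handwheel '[{"tx":0,"ty":0,"tz":0,"yaw":-0.9},{"tx":0,"ty":0,"tz":0,"yaw":0},{"tx":0,"ty":0,"tz":0,"yaw":0}]'
python3 knob.py pics/k2.png
```

```text
clock: 15.22
ee_pos: [0.5946, -0.0348, 0.0788]
tool_rot: [-179.9, -0.0, 14.0]
force: [-3.2, 2.2, 5.5]
finger_gap: 0.0485
grip_force: 59.9
clock: 16.05
ee_pos: [0.5961, -0.0346, 0.0782]
tool_rot: [-179.8, -0.1, -21.3]
force: [1.3, -0.1, -0.1]
finger_gap: 0.0471
grip_force: 68.4
clock: 16.47
ee_pos: [0.5951, -0.0346, 0.0795]
tool_rot: [-179.9, -0.0, -36.0]
force: [-3.8, 0.8, 7.3]
finger_gap: 0.0467
grip_force: 85.7
clock: 16.8
ee_pos: [0.5948, -0.0356, 0.0778]
tool_rot: [180.0, 0.0, -35.9]
force: [-0.0, -0.2, -0.0]
finger_gap: 0.0682
grip_force: 0.0
clock: 17.63
ee_pos: [0.5948, -0.0356, 0.2378]
tool_rot: [-180.0, 0.0, 10.2]
force: [-0.7, -0.1, -0.1]
finger_gap: 0.0685
grip_force: 0.0
clock: 17.88
ee_pos: [0.5948, -0.0355, 0.2378]
tool_rot: [-180.0, 0.0, 13.9]
force: [-1.6, 0.2, 0.7]
finger_gap: 0.0682
grip_force: 0.0
[ 0.59478698 -0.03553805  0.23783733] [-1.79992644e+02  1.59495880e-02  1.39583251e+01]
pot rim 3077 [0.6485 0.1157] 0.0447 0.133
dial plane n.p -0.1857 fit [-0.398  0.075  0.914] model [-0.399  0.078  0.914]
dial centre [ 0.6066 -0.0372  0.065 ] ((-79.22750091552734, 576.90234375), (121.79190063476562, 126.18545532226562), 94.5842056274414)
knob top 1668 0.0368 ((0.14607281982898712, -1.4296777248382568), 24.332473754882812)
marker deg cw from 12 15.97 r 0.0438 0.063 953
white on skirt 364 -74.3 0.03 0.0385
white on skirt 2983 170.0 0.03 0.0385
```

View pics/k2.png

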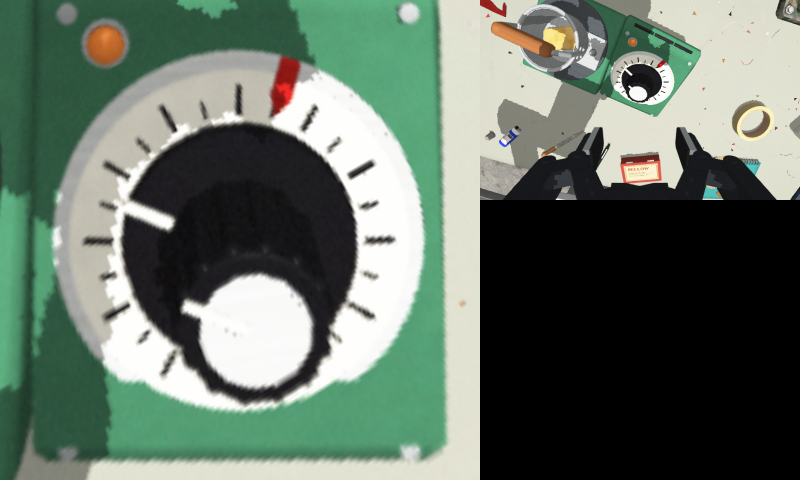

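The pointer is now about -70° (line (125,205)-(172,224)) and the marker is at +15.7° with its tip at (272,115), so each 50° stroke turns the knob about 40°. Two more strokes of the same size, then a trim.

```bash
python3 -m handwheel '[{"tx":0,"ty":0,"tz":1,"yaw":0},{"tx":0,"ty":0,"tz":1,"yaw":0},{"tx":0,"ty":0,"tz":1,"yaw":0},{"tx":0,"ty":0,"tz":0.7,"yaw":0},{"tx":0,"ty":0,"tz":0.3,"yaw":0},{"tx":0,"ty":0,"tz":0,"yaw":0}]'
python3 -m handwheel '[{"tx":0,"ty":0,"tz":0,"yaw":0},{"tx":0,"ty":0,"tz":0,"yaw":0},{"tx":0,"ty":0,"tz":0,"yaw":0},{"tx":0,"ty":0,"tz":0,"yaw":0},{"tx":0,"ty":0,"tz":0,"yaw":0}]' -1
python3 -m handwheel '[{"tx":0,"ty":0,"tz":0,"yaw":0.5},{"tx":0,"ty":0,"tz":0,"yaw":0.8},{"tx":0,"ty":0,"tz":0,"yaw":0.8},{"tx":0,"ty":0,"tz":0,"yaw":0.8},{"tx":0,"ty":0,"tz":0,"yaw":0.8},{"tx":0,"ty":0,"tz":0,"yaw":0.8},{"tx":0,"ty":0,"tz":0,"yaw":0.8},{"tx":0,"ty":0,"tz":0,"yaw":0.8},{"tx":0,"ty":0,"tz":0,"yaw":0.8},{"tx":0,"ty":0,"tz":0,"yaw":0.8}]'
python3 -m handwheel '[{"tx":0,"ty":0,"tz":0,"yaw":0.8},{"tx":0,"ty":0,"tz":0,"yaw":0.8},{"tx":0,"ty":0,"tz":0,"yaw":0.8},{"tx":0,"ty":0,"tz":0,"yaw":0.8},{"tx":0,"ty":0,"tz":0,"yaw":0}]'
python3 -m handwheel '[{"tx":0,"ty":0,"tz":0,"yaw":0},{"tx":0,"ty":0,"tz":0,"yaw":0},{"tx":0,"ty":0,"tz":0,"yaw":0},{"tx":0,"ty":0,"tz":0,"yaw":0}]' 0.6
python3 -m handwheel '[{"tx":0,"ty":0,"tz":0,"yaw":-0.5},{"tx":0,"ty":0,"tz":0,"yaw":-1},{"tx":0,"ty":0,"tz":0,"yaw":-1},{"tx":0,"ty":0,"tz":0,"yaw":-1},{"tx":0,"ty":0,"tz":0,"yaw":-1},{"tx":0,"ty":0,"tz":0,"yaw":-1},{"tx":0,"ty":0,"tz":0,"yaw":-1},{"tx":0,"ty":0,"tz":0,"yaw":-1},{"tx":0,"ty":0,"tz":0,"yaw":-1},{"tx":0,"ty":0,"tz":0,"yaw":-1}]'
python3 -m handwheel '[{"tx":0,"ty":0,"tz":0,"yaw":-1},{"tx":0,"ty":0,"tz":0,"yaw":-0.4},{"tx":0,"ty":0,"tz":0,"yaw":0},{"tx":0,"ty":0,"tz":0,"yaw":0}]'
python3 -m handwheel '[{"tx":0,"ty":0,"tz":0,"yaw":0},{"tx":0,"ty":0,"tz":0,"yaw":0},{"tx":0,"ty":0,"tz":0,"yaw":0},{"tx":0,"ty":0,"tz":0,"yaw":0},{"tx":0,"ty":0,"tz":0,"yaw":0}]' -1
python3 -m handwheel '[{"tx":0,"ty":0,"tz":0,"yaw":0.5},{"tx":0,"ty":0,"tz":0,"yaw":0.8},{"tx":0,"ty":0,"tz":0,"yaw":0.8},{"tx":0,"ty":0,"tz":0,"yaw":0.8},{"tx":0,"ty":0,"tz":0,"yaw":0.8},{"tx":0,"ty":0,"tz":0,"yaw":0.8},{"tx":0,"ty":0,"tz":0,"yaw":0.8},{"tx":0,"ty":0,"tz":0,"yaw":0.8},{"tx":0,"ty":0,"tz":0,"yaw":0.8},{"tx":0,"ty":0,"tz":0,"yaw":0.8}]'
python3 -m handwheel '[{"tx":0,"ty":0,"tz":0,"yaw":0.8},{"tx":0,"ty":0,"tz":0,"yaw":0.8},{"tx":0,"ty":0,"tz":0,"yaw":0.8},{"tx":0,"ty":0,"tz":0,"yaw":0.6},{"tx":0,"ty":0,"tz":0,"yaw":0}]'
python3 -m handwheel '[{"tx":0,"ty":0,"tz":0,"yaw":0},{"tx":0,"ty":0,"tz":0,"yaw":0},{"tx":0,"ty":0,"tz":0,"yaw":0},{"tx":0,"ty":0,"tz":0,"yaw":0}]' 0.6
python3 -m handwheel '[{"tx":0,"ty":0,"tz":-0.5,"yaw":-1},{"tx":0,"ty":0,"tz":-1,"yaw":-1},{"tx":0,"ty":0,"tz":-1,"yaw":-1},{"tx":0,"ty":0,"tz":-1,"yaw":-1},{"tx":0,"ty":0,"tz":-0.5,"yaw":-1},{"tx":0,"ty":0,"tz":0,"yaw":-1},{"tx":0,"ty":0,"tz":0,"yaw":-1},{"tx":0,"ty":0,"tz":0,"yaw":0},{"tx":0,"ty":0,"tz":0,"yaw":0}]' 
python3 knob.py pics/k3.png
```

```text
clock: 18.43
ee_pos: [0.5919, -0.035, 0.0742]
tool_rot: [-179.8, 0.4, 14.0]
force: [-0.3, 0.3, 0.5]
finger_gap: 0.0683
grip_force: 0.0
clock: 18.85
ee_pos: [0.5951, -0.0347, 0.0795]
tool_rot: [-180.0, -0.1, 14.0]
force: [-2.7, 4.8, 3.6]
finger_gap: 0.0477
grip_force: 61.3
clock: 19.68
ee_pos: [0.5967, -0.0349, 0.0788]
tool_rot: [-179.8, -0.2, -21.3]
force: [0.3, 1.5, -2.5]
finger_gap: 0.0469
grip_force: 71.6
clock: 20.1
ee_pos: [0.5966, -0.0352, 0.0793]
tool_rot: [-179.8, -0.2, -35.9]
force: [-2.0, -0.2, 0.3]
finger_gap: 0.0468
grip_force: 87.7
clock: 20.43
ee_pos: [0.595, -0.036, 0.0781]
tool_rot: [180.0, -0.0, -35.9]
force: [-0.5, 0.8, -0.3]
finger_gap: 0.0683
grip_force: 0.0
clock: 21.27
ee_pos: [0.5949, -0.0358, 0.0779]
tool_rot: [180.0, 0.0, 7.9]
force: [-0.7, 0.2, -0.2]
finger_gap: 0.0682
grip_force: 0.0
clock: 21.6
ee_pos: [0.5948, -0.0357, 0.078]
tool_rot: [180.0, 0.0, 14.0]
force: [-0.4, 0.1, -0.2]
finger_gap: 0.0682
grip_force: 0.0
clock: 22.02
ee_pos: [0.5946, -0.0348, 0.0789]
tool_rot: [-179.9, -0.0, 14.0]
force: [-2.6, 3.5, 4.1]
finger_gap: 0.0483
grip_force: 59.8
clock:
[... 397 characters left out ...]
e: 0.0
clock: 24.35
ee_pos: [0.5946, -0.0355, 0.2377]
tool_rot: [-180.0, 0.0, -3.0]
force: [-0.6, 0.2, -0.7]
finger_gap: 0.0684
grip_force: 0.0
[ 0.59455417 -0.03550136  0.23754059] [-1.79993922e+02  5.50107837e-02 -3.01300088e+00]
pot rim 2661 [0.6485 0.1155] 0.0448 0.133
dial plane n.p -0.1857 fit [-0.399  0.076  0.914] model [-0.399  0.078  0.914]
dial centre [ 0.6066 -0.0372  0.065 ] ((-79.19324493408203, 576.9158325195312), (121.90091705322266, 126.02165222167969), 95.72125244140625)
knob top 1650 0.0368 ((-0.11330830305814743, -1.4176446199417114), 24.12556266784668)
marker deg cw from 12 16.04 r 0.0441 0.0631 959
white on skirt 223 8.8 0.03 0.0376
white on skirt 2960 176.7 0.03 0.0385
```

View pics/k3.png

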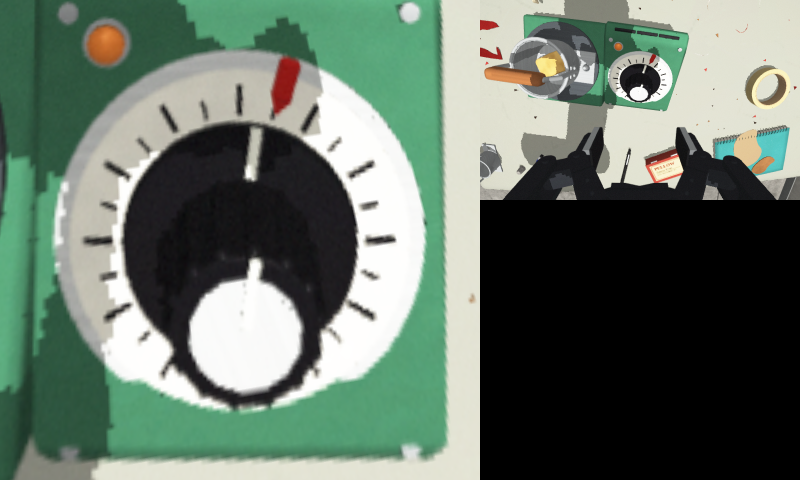

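Pointer at about 9° (tip (258,126)), marker at about 15.7° (tip (277,114)), so 6-7° to go. A short trim stroke.

```bash
python3 -m handwheel '[{"tx":0,"ty":0,"tz":1,"yaw":0},{"tx":0,"ty":0,"tz":1,"yaw":0},{"tx":0,"ty":0,"tz":1,"yaw":0},{"tx":0,"ty":0,"tz":0.7,"yaw":0},{"tx":0,"ty":0,"tz":0.3,"yaw":0},{"tx":0,"ty":0,"tz":0,"yaw":0}]'
python3 -m handwheel '[{"tx":0,"ty":0,"tz":0,"yaw":0},{"tx":0,"ty":0,"tz":0,"yaw":0},{"tx":0,"ty":0,"tz":0,"yaw":0},{"tx":0,"ty":0,"tz":0,"yaw":0},{"tx":0,"ty":0,"tz":0,"yaw":0}]' -1
python3 -m handwheel '[{"tx":0,"ty":0,"tz":0,"yaw":0.6},{"tx":0,"ty":0,"tz":0,"yaw":0.6},{"tx":0,"ty":0,"tz":0,"yaw":0.6},{"tx":0,"ty":0,"tz":0,"yaw":0.4},{"tx":0,"ty":0,"tz":0,"yaw":0},{"tx":0,"ty":0,"tz":0,"yaw":0}]'
python3 -m handwheel '[{"tx":0,"ty":0,"tz":0,"yaw":0},{"tx":0,"ty":0,"tz":0,"yaw":0},{"tx":0,"ty":0,"tz":0,"yaw":0},{"tx":0,"ty":0,"tz":0,"yaw":0}]' 0.6
python3 -m handwheel '[{"tx":0,"ty":0,"tz":-0.5,"yaw":0},{"tx":0,"ty":0,"tz":-1,"yaw":0},{"tx":0,"ty":0,"tz":-1,"yaw":0},{"tx":0,"ty":0,"tz":-1,"yaw":0},{"tx":0,"ty":0,"tz":-0.5,"yaw":0},{"tx":0,"ty":0,"tz":0,"yaw":0},{"tx":0,"ty":0,"tz":0,"yaw":0}]' 
python3 knob.py pics/k4.png
python3 - <<'E'
from h import *
im=cv2.imread('pics/k4.png')[:,:480]; h=cv2.cvtColor(im,cv2.COLOR_BGR2HSV).astype(int)
Y,X=np.mgrid[:480,:480]; m=(h[...,1]<60)&(h[...,2]>95)&(np.hypot(X-240,Y-245)<112)&(Y<195)&(abs(X-260)<60)
p=np.c_[X[m],Y[m]].astype(np.float32); l=cv2.fitLine(p,2,0,.01,.01).ravel(); l=l if l[1]<0 else l*np.array([-1,-1,1,1]); print(len(p),l,np.degrees(np.arctan2(l[0],-l[1])))
c=np.array([239,244.]); print('pointer angle about axis',np.degrees(np.arctan2(l[2]-c[0],c[1]-l[3])))
r=((h[...,0]<8)|(h[...,0]>172))&(h[...,1]>140)&(Y<130)&(abs(X-280)<30); print('marker',np.degrees(np.arctan2(X[r].mean()-c[0],c[1]-Y[r].mean())))
E
```

```text
clock: 24.9
ee_pos: [0.5916, -0.035, 0.0736]
tool_rot: [-179.9, 0.5, -3.0]
force: [-0.1, 0.7, 1.0]
finger_gap: 0.0688
grip_force: 0.0
clock: 25.32
ee_pos: [0.5954, -0.0349, 0.0793]
tool_rot: [-179.9, -0.1, -2.9]
force: [-0.7, 3.8, 0.8]
finger_gap: 0.0471
grip_force: 63.0
clock: 25.82
ee_pos: [0.5951, -0.0342, 0.0796]
tool_rot: [-179.8, -0.1, -12.9]
force: [-2.5, 3.0, 5.5]
finger_gap: 0.0469
grip_force: 61.3
clock: 26.15
ee_pos: [0.5951, -0.0361, 0.0782]
tool_rot: [180.0, -0.1, -13.0]
force: [-0.1, 0.7, 0.0]
finger_gap: 0.0683
grip_force: 0.0
clock: 26.73
ee_pos: [0.5955, -0.0359, 0.2395]
tool_rot: [180.0, -0.2, -13.0]
force: [-0.3, -0.6, -1.0]
finger_gap: 0.0683
grip_force: 0.0
[ 0.59448117 -0.03566732  0.23769502] [ 1.79983974e+02  1.70616672e-02 -1.29916469e+01]
pot rim 2434 [0.6485 0.1154] 0.0448 0.133
dial plane n.p -0.1858 fit [-0.4    0.076  0.913] model [-0.399  0.078  0.914]
dial centre [ 0.606  -0.0374  0.0647] ((-78.86968231201172, 576.2437744140625), (122.71923065185547, 125.99303436279297), 92.73988342285156)
knob top 1625 0.0368 ((-0.2809414863586426, -0.841248631477356), 24.17578887939453)
marker deg cw from 12 15.68 r 0.0441 0.063 936
white on skirt 235 17.2 0.03 0.038
white on skirt 2969 -178.7 0.03 0.0385
551 [  0.26858428  -0.9632562  265.07077    158.88567   ] 15.58004
pointer angle about axis 17.02998012817104
marker 15.426634002296312
```

```bash
python3 -c "
from bench import ctrl; print(ctrl.close_job())"
```

```text
the job is handed in; nothing more can be done
None
```

The job is handed in: the pot is on the hot plate with its flange over the pegs and the knob pointer is about 1.5° from the red marker (limit about 6.6°), though I viewed 12 pictures against the limit of 10; the judging result was not reported back.

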